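# Stand the measuring cup on the laundry scale and zero it

### The arm

A 6-joint arm with a two-finger parallel gripper is mounted at the origin on the work surface. World frame = base frame: x ahead of the robot, y to its left, z up, the work surface at z = 0. Lengths are in m, angles in degrees, forces in N, time in s.
With the tool pointing down it reaches from about 0.3 to 0.75 m from the base axis. Payload 8.5 kg.
Tool frame: the origin (TCP) lies at the very end of the fingers, on their centre line; the grasp point (between the pads) lies 19 mm behind it; x points along the fingers, y is the direction in which the jaws open and shut, and the axes are right-handed (so a half turn about x gives the same grasp; the last joint's range is limited). The gripper opens to 85 mm and grips with 20 to 120 N. Pads are 22 mm wide; open, the fingers measure 114 mm over their backs; the gripper's body (76 mm by 85 mm) begins 54 mm behind the grasp point. The pads swing forward as they close: fully open they stand 13 mm farther back than shut.
Start: joints at [-85.56, 21.807, 74.336, -0, 83.858, -12.336], TCP at [0.159, -0.527, 0.231] pointing down, gripper open.
Joint ranges: [-178.18, 178.18], [-50.72, 133.34], [12.68, 142.11], [-81.47, 261.47], [9.98, 163.14], [-165.26, 165.26]. Speed limits (degrees/s): [136.94, 136.94, 180, 180, 180, 180].

### API

Orientations are given as a 3x3 rotation matrix whose columns are the frame's x, y, z axes.
In Python, from rig import env, eyes, close_job gives the robot as it stands.
- The arm moves only by the shell command python3 -m pendant 'ROWS' [OPENING] [FORCE]. ROWS is a JSON object of lists of equal length, an entry for each row: "travel": the shift along the world's x, y, z in mm, a list of three; "delta_rot": the turn, a rotation vector about the world's x, y, z in rad, a list of three. In form: {"travel": [[x, y, z], ...], "delta_rot": [[wx, wy, wz], ...]}. A call has 1 to 20 rows; each row shifts and turns the commanded pose from where the row before left it; what a row does not reach is not made up. A row lasts 1/12 s, in which the tool goes at most 41.7 mm and 7.16 degrees, less where a joint would pass 70% of its speed; a pose out of reach is approached as far as the arm can. A call with a gripper value outside its range is refused whole. OPENING is the finger opening in mm, from 0 to 85.4, set as the call begins (- or left out, the last holds). The fingers move at their own pace and stop on an object; FORCE is the grip in N (left out, the last holds). Time passes only in rows, so rows that do not move let the fingers close. It gives the time, the measured TCP pose, the force and the opening at its end, in the units of the state.
- env.observe(): the state, without advancing time (a new reading comes with each control period).
- eyes.get_image(name): name is "scene" or "side" or "wrist"; returns the picture (400x640x3 uint8, red, green, blue); there is no depth.
- eyes.camera_model(name): a dict with "vfov" (degrees; the focal length in pixels is half the picture's height over the tangent of half this angle, whatever the lens; pixels are square), "cx", "cy" (the principal point, pixels), "k1" (the pictures are not rectified: a ray, as slopes to the right and down, at radius r is drawn at 1 + k1 r^2 times it, then the intrinsics apply), "pose" (4x4, takes a point from camera to world coordinates). Camera axes: x right, y up, looking along -z (the intrinsics and any distortion apply to the point x, -y, -z); pixel columns grow to the right and rows downward; lengths in m; the calibration is good to about 2 mm. A picture is of the moment at which its call begins: read the wrist's pose just before it. camera_model takes no time and is no camera call; for the wrist camera it gives the pose at the moment of the call.
- close_job(): hands the job in, once; it reports no verdict.
The state is a dict: "time_s": time; "q": joint angles; "qvel": joint speeds; "joint_efforts": joint torques, N m; "position": TCP position; "tool_rot": TCP orientation; "ft_force": force on the tool from outside, world axes, zero at the start; "wrist_torque": the same for the moment, N m; "grip_width": finger opening in m.
Only numpy, scipy, OpenCV 4.12 (cv2) and the standard library are available. Lean on these libraries where they do the work, as an engineer would, in place of code of your own. Each camera call takes 0.05 s, during which the arm holds its last target. There are 200 camera calls.

### The job

The square metal measuring cup is draining upside down on the mat: turn it over and stand it, mouth up and without dropping it, in the middle of the laundry scale's steel pan, and let go. Then zero the scale: press its round button fully down and let it spring back, leaving the cup standing there. Do not press the round button before the cup stands on the pan, never press the bar-shaped key beside it, and leave the other things where they are.

Things in the scene. Friction and masses are not known exactly. Their poses are not given: they have to be found in the camera images.
- cup: Loose square measuring cup of bare aluminium, outside 54 x 54 mm and 80 mm long, straight sides, walls and floor 4 mm thick, about 0.16 kg. It starts mouth-down on the draining mat. Origin: centre of its open mouth (rim plane). z points from the mouth to the closed end, so z is up while mouth-down and down when mouth-up; x and y are normal to its flat sides
- cup_bottom (a point): centre of the outside of the cup's closed end, 80 mm from the mouth along the cup's z
- mat: Fixed flat grey draining mat, 240 (x) x 220 (y) mm, top 6 mm above the table. Origin: centre of its underside, on the table. The cup starts on it
- scale: Fixed white laundry scale, 260 (x) x 190 (y) mm, housing top 34 mm up. Origin: centre of its underside; x points from the controls (near end) to the pan. A flat rigid steel pan, 140 (x) x 170 (y) mm, top 45 mm above the table, is centred at x +50 mm; the round button is at x -90, y +50 mm, the bar-shaped key at x -90, y -50 mm
- pan (a point): centre of the top face of the scale's pan, 45 mm above the table, axes as the scale's
- tare_top (a point): centre of the top of the round white push button, 36 mm in diameter, 58 mm above the table when up, rising 12 mm out of a round grey collar 52 mm across on the scale; the point moves down with the button
- tare (a joint): travel of the round button in m: 0 up, 0.008 fully down; a spring brings it back, about 5 N hold it fully down
- unitkey_top (a point): centre of the top of the bar-shaped white key, 22 x 42 mm, on the scale; it goes down if pressed: leave it alone
- unitkey (a joint): travel of the bar-shaped key in m: 0 up, 0.006 fully down
- soap: loose bar of soap, 85 x 55 x 32 mm high, between scale and mat; a bystander, origin under its centre
- brush: loose scrubbing brush, 130 x 45 x 34 mm high, between scale and mat, farther out; a bystander, origin under its centre
- basket: loose yellow peg basket, 100 x 170 x 90 mm high, in the far row; a bystander, origin under its centre
- bowl: loose glass bowl, 130 mm across, 60 mm high, in the far row; a bystander, origin under its centre
- pegjar: loose round wooden peg jar, 84 mm across, 120 mm high, in the far row; a bystander, origin under its centre
- tub: loose white tub with a lid, 90 mm across, 85 mm high, at the far right; a bystander, origin under its centre
There are look-alikes about, which are no part of the job. Of the things that look like the cup, the middle-sized one is meant.

How it is judged:
By the outcome, as a careful person would: the job done as asked, in the order asked, and still so for the second after the job is handed in, with the robot touching nothing.
It also fails if it takes over 64 s, if anything falls off the work surface, if the arm or the gripper's body presses on something with over 40 N, if the wrist force passes 120 N, or if a joint passes its speed limit or range.

## Working session

There is one attempt and no reset: what is moved stays moved. The work goes in short steps, Python scripts to look and compute and a shell command to move; the robot and the scene stay as the last step left them, time stands still between calls to the robot, and variables do not carry over. Pictures are saved under pics/ and viewed, about 8 in all and at most 12, crops included, and the job is handed in when it is done.

```bash
mkdir -p pics; ls
python3 - <<'E'
from rig import env,eyes
import cv2,numpy as np
for n in("scene","side"):
    cv2.imwrite(f"pics/{n}0.png",eyes.get_image(n)[:,:,::-1]); m=eyes.camera_model(n);print(n,{k:(np.round(v,4).tolist()) for k,v in m.items()})
s=env.observe();print({k:np.round(v,3).tolist() for k,v in s.items()})
E
```

```text
pics
scene {'vfov': 45.7945, 'cx': 323.1661, 'cy': 199.7724, 'k1': -0.0767, 'pose': [[0.6206, -0.5536, 0.5553, 1.3671], [0.784, 0.4525, -0.425, -0.5962], [-0.016, 0.6991, 0.7148, 1.0732], [0.0, 0.0, 0.0, 1.0]]}
side {'vfov': 55.7144, 'cx': 327.2751, 'cy': 199.6798, 'k1': -0.0806, 'pose': [[-0.898, 0.3405, -0.2786, 0.2774], [-0.44, -0.6963, 0.5671, 0.6411], [-0.0009, 0.6318, 0.7751, 0.9923], [0.0, 0.0, 0.0, 1.0]]}
{'time_s': 0.1, 'q': [-85.561, 21.838, 74.379, -0.001, 83.859, -12.336], 'qvel': [-0.086, -0.012, -0.127, 0.048, 0.032, 0.059], 'joint_efforts': [0.005, -44.922, -23.166, -0.0, 0.004, 0.0], 'position': [0.159, -0.526, 0.231], 'tool_rot': [[-0.0, 0.289, -0.957], [0.001, -0.957, -0.289], [-1.0, -0.001, -0.0]], 'ft_force': [-0.004, -0.231, -1.172], 'wrist_torque': [-0.05, 0.055, 0.013], 'grip_width': 0.086}
```

View pics/scene0.png

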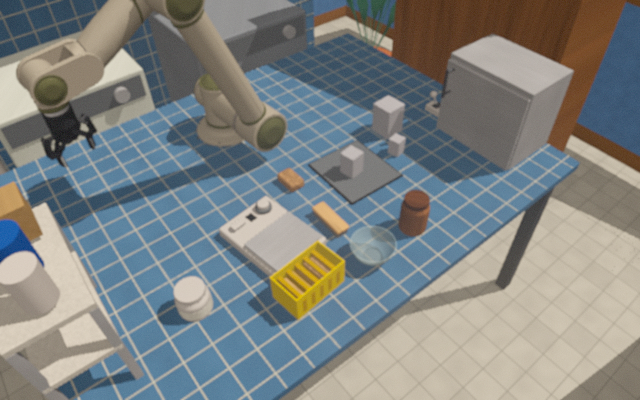

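View pics/side0.png

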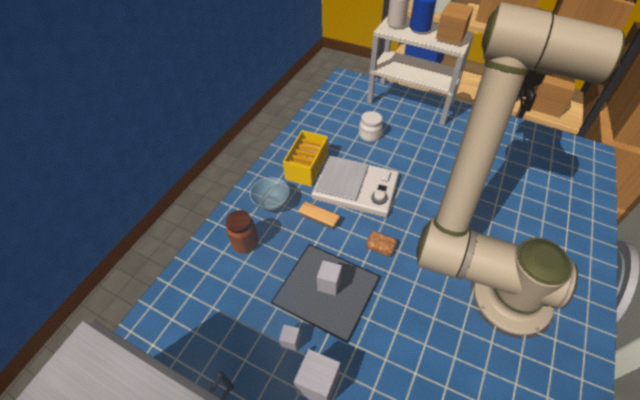

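The scene view shows the middle-sized cup on the mat at about (351,162), with the larger and smaller look-alikes at (388,118) and (397,146). The scale's round button is at about (264,206). In the side view the cup is at (329,278) and the button at (379,197). I'll enlarge both.

```bash
cat > h.py <<'E'
import numpy as np,cv2
from rig import env,eyes
def cam(m):
    f=200/np.tan(np.radians(m["vfov"])/2); return np.array([[f,0,m["cx"]],[0,f,m["cy"]],[0,0,1.]]),np.array([m["k1"],0,0,0.]),np.array(m["pose"])
def proj(m,P):
    K,d,T=cam(m); F=np.diag([1,-1,-1.]); R=F@T[:3,:3].T
    return cv2.projectPoints(np.array(P,float).reshape(-1,1,3),cv2.Rodrigues(R)[0],-R@T[:3,3],K,d)[0].reshape(-1,2)
def back(m,uv,z):
    K,d,T=cam(m); s=cv2.undistortPoints(np.array(uv,float).reshape(-1,1,2),K,d).reshape(-1,2)
    D=np.c_[s[:,0],-s[:,1],-np.ones(len(s))]@T[:3,:3].T
    return T[:3,3]+D*((z-T[2,3])/D[:,2])[:,None]
E
python3 - <<'E'
import cv2,numpy as np
a=cv2.imread("pics/scene0.png");b=cv2.imread("pics/side0.png")
r=lambda i,x,y,w,h,s:cv2.resize(i[y:y+h,x:x+w],None,fx=s,fy=s,interpolation=cv2.INTER_CUBIC)
o=np.vstack([np.hstack([r(a,215,185,115,85,3.478)[:296,:400],r(b,300,145,115,85,3.478)[:296,:400]]),np.hstack([r(a,300,135,110,80,3.636)[:290,:400],r(b,268,240,115,100,2.9)[:290,:333],np.zeros((290,67,3),np.uint8)])])
cv2.imwrite("pics/z1.png",o);print(o.shape)
E
```

```text
(586, 800, 3)
```

View pics/z1.png

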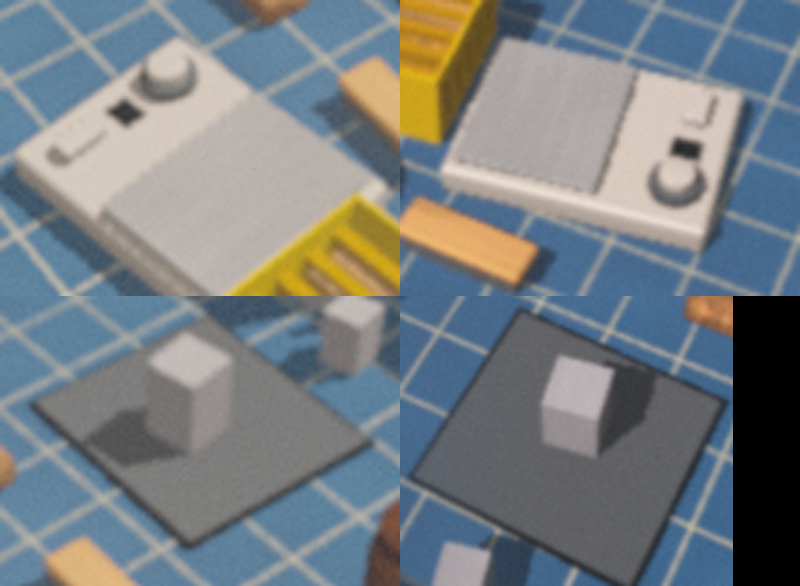

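The enlargements show the pan corners, the button, and the four corners of the cup's upper (closed) face clearly. Next I convert these to world positions.

Run:
```python
from h import *
S=eyes.camera_model("scene");D=eyes.camera_model("side")
def q(n,m,uv,z):
    P=back(m,uv,z)*1000; e=[np.degrees(np.arctan2(*(P[(i+1)%len(P)]-P[i])[1::-1])) for i in range(len(P))]
    print(n,np.round(P[:,:2]).tolist(),"mean",np.round(P.mean(0)[:2],1),"edges",np.round(e),[round(float(np.linalg.norm(P[(i+1)%len(P)]-P[i]))) for i in range(len(P))])
q("pan side",D,[(331,156.5),(368.4,165.7),(357.5,199.6),(317.3,190.4)],.045)
q("btn side",D,[(380.5,196.2)],.058);q("btn scene",S,[(263.9,205.1)],.058)
q("cup scene",S,[(351.7,145.2),(363.8,149.9),(352.8,160.3),(340.2,154.8)],.086)
q("cup side",D,[(322.1,260.7),(341.4,263.4),(338.3,281.4),(316.6,277.6)],.086)
q("mat side",D,[(311.1,244.8),(380.4,276.9),(348.7,339.7),(272.5,302.8)],.006)
q("key side",D,[(386.5,176.5)],.05)
q("soap",D,[(381,243)],.02);q("brush",D,[(320,215)],.03);q("basket",D,[(306,157)],.05);q("bowl",D,[(270,195)],.03);q("jar",D,[(241,232)],.06)
```

```text
pan side [[693.0, -236.0], [556.0, -252.0], [530.0, -95.0], [665.0, -73.0]] mean [ 611.2 -164.2] edges [-173.   99.    9.  -80.] [138, 159, 136, 166]
btn side [[466.0, -131.0]] mean [ 465.9 -130.6] edges [0.] [0]
btn scene [[484.0, -143.0]] mean [ 484.  -143.1] edges [0.] [0]
cup scene [[463.0, 219.0], [506.0, 234.0], [522.0, 172.0], [476.0, 159.0]] mean [491.8 196. ] edges [  19.  -75. -164.  103.] [46, 64, 48, 62]
cup side [[521.0, 178.0], [470.0, 162.0], [455.0, 215.0], [511.0, 230.0]] mean [489.3 196.2] edges [-163.  106.   15.  -79.] [53, 55, 58, 53]
mat side [[598.0, 102.0], [367.0, 111.0], [375.0, 318.0], [606.0, 317.0]] mean [486.3 211.8] edges [178.  88.  -0. -92.] [231, 207, 232, 215]
key side [[480.0, -228.0]] mean [ 480.4 -227.6] edges [0.] [0]
soap [[405.0, 11.0]] mean [405.5  10.5] edges [0.] [0]
brush [[616.0, 4.0]] mean [616.4   3.6] edges [0.] [0]
basket [[770.0, -190.0]] mean [ 769.6 -190.4] edges [0.] [0]
bowl [[803.0, 3.0]] mean [803.    2.6] edges [0.] [0]
jar [[789.0, 184.0]] mean [789.1 184. ] edges [0.] [0]
```

Measured from the images:

| Item | Position (mm) | Yaw |
|---|---|---|
| Cup | about (490, 196) | about 16° |
| Pan centre | (611, -164) | about 9° |
| Button | about (470, -135) | – |

The gripper body is too thick to flip the cup in one grasp, so I'll do it in two. First I lay the cup on its side on the mat with the mouth to the left. Then I regrasp it, rotate it mouth-up and place it.

I'm moving above the cup now, with the jaws across azimuth 16°.

```bash
python3 -m pendant '{"travel":[[14,30,0],[14,30,0],[14,30,0],[14,30,0],[14,30,0],[14,30,0],[14,30,0],[14,30,0],[14,30,0],[14,30,0],[14,30,0],[14,30,0],[14,30,0],[14,30,0],[14,30,0],[14,30,0],[14,30,0],[14,30,0],[14,30,0],[14,30,0]],"delta_rot":[[0,0,0.078],[0,0,0.078],[0,0,0.078],[0,0,0.078],[0,0,0.078],[0,0,0.078],[0,0,0.078],[0,0,0.078],[0,0,0.078],[0,0,0.078],[0,0,0.078],[0,0,0.078],[0,0,0.078],[0,0,0.078],[0,0,0.078],[0,0,0.078],[0,0,0.078],[0,0,0.078],[0,0,0.078],[0,0,0.078]]}' 85 40
python3 -m pendant '{"travel":[[13,31,0],[13,31,0],[13,30,0],[12,30,0],[0,0,0],[0,0,0]],"delta_rot":[[0,0,0],[0,0,0],[0,0,0],[0,0,0],[0,0,0],[0,0,0]]}'
python3 - <<'E'
from h import *
s=env.observe();print({k:np.round(s[k],3).tolist() for k in("time_s","q","position","tool_rot","ft_force")})
m=eyes.camera_model("wrist");im=eyes.get_image("wrist")[:,:,::-1];cv2.imwrite("pics/w1.png",im)
import pickle;pickle.dump(m,open("w1.pkl","wb"))
D=eyes.camera_model("side")
for n,uv,z in(("small",(289,338),.03),("large",(318,376),.06),("tub",(371,126),.04)):print(n,np.round(back(D,[uv],z)*1000).tolist())
E
```

```text
time_s: 1.77
position: [0.439, 0.0753, 0.2312]
tool_rot: [[-0.0, 0.959, 0.282], [-0.0, 0.282, -0.959], [-1.0, -0.0, -0.0]]
ft_force: [0.1, -0.2, -1.2]
grip_width: 0.085
time_s: 2.27
position: [0.4896, 0.1965, 0.2305]
tool_rot: [[-0.001, 0.96, 0.281], [-0.0, 0.281, -0.96], [-1.0, -0.001, -0.0]]
ft_force: [0.3, -0.2, -0.7]
grip_width: 0.0845
{'time_s': 2.267, 'q': [8.998, 19.619, 77.891, -0.007, 82.569, -7.295], 'position': [0.49, 0.196, 0.231], 'tool_rot': [[-0.001, 0.96, 0.281], [-0.0, 0.281, -0.96], [-1.0, -0.001, -0.0]], 'ft_force': [0.272, -0.228, -0.681]}
small [[511.0, 389.0, 30.0]]
large [[398.0, 445.0, 60.0]]
tub [[630.0, -461.0, 40.0]]
```

View pics/w1.png

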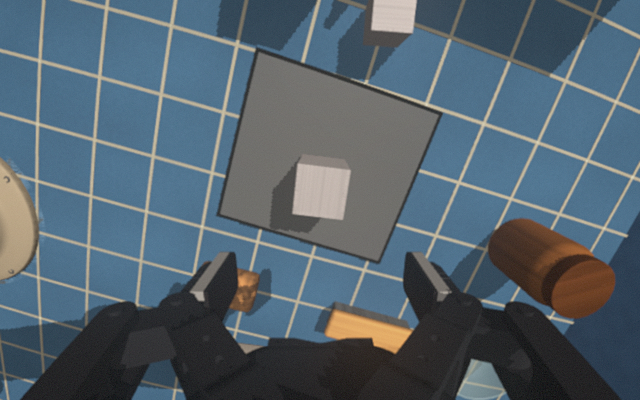

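The wrist view shows the cup's closed face with corners at about (297,163), (350,166), (345,219) and (293,215). It lies between the jaws and roughly square to them.

Run:
```python
from h import *
import pickle;m=pickle.load(open("w1.pkl","rb"))
P=back(m,[(297,163),(350,166),(345,219),(293,215)],.086)*1000
print(np.round(P,1),P.mean(0),[np.degrees(np.arctan2(*(P[(i+1)%4]-P[i])[1::-1])) for i in range(4)])
```

```text
[[459.1 218.   86. ]
 [511.3 230.1  86. ]
 [523.7 174.6  86. ]
 [469.3 163.4  86. ]] [490.87277814 196.51118769  86.        ] [np.float64(13.031914540193913), np.float64(-77.42923566096182), np.float64(-168.34887227177376), np.float64(100.56024932025063)]
```

```bash
python3 -m pendant '{"travel":[[0,0,0],[-1,5,-18],[-1,5,-18],[-1,5,-18],[-1,5,-18],[-1,5,-18],[-1,5,-18],[0,0,0],[0,0,0]],"delta_rot":[[0,0,-0.065],[-0.0852,-0.0189,0],[-0.0852,-0.0189,0],[-0.0852,-0.0189,0],[-0.0852,-0.0189,0],[-0.0852,-0.0189,0],[-0.0852,-0.0189,0],[0,0,0],[0,0,0]]}'
python3 - <<'E'
from h import *
s=env.observe();p=np.array(s["position"])*1000;x=np.array(s["tool_rot"])[:,0]
print(np.round(s["q"],1),x,"to go",np.array([491,196.5,66])+23*x-p)
E
```

```text
time_s: 3.07
position: [0.4832, 0.225, 0.1227]
tool_rot: [[0.106, 0.976, 0.188], [-0.488, 0.216, -0.846], [-0.866, -0.002, 0.499]]
ft_force: [0.4, -0.1, 0.6]
grip_width: 0.085
[ 25.8  32.2  82.2 -30.1  75.4  23.6] [ 0.10587233 -0.48794752 -0.86642845] to go [ 10.222337   -39.74866368 -76.58237994]
```

```bash
python3 -m pendant '{"travel":[[2,-8,-15],[2,-8,-15],[2,-8,-15],[2,-8,-15],[2,-8,-16],[0,0,0],[0,0,0]],"delta_rot":[[0,0,0],[0,0,0],[0,0,0],[0,0,0],[0,0,0],[0,0,0],[0,0,0]]}'
python3 -m pendant '{"travel":[[0,0,0],[0,0,0],[0,0,0],[0,0,0],[0,0,0],[0,0,0],[0,0,0],[0,0,0],[0,0,0],[0,0,0]],"delta_rot":[[0,0,0],[0,0,0],[0,0,0],[0,0,0],[0,0,0],[0,0,0],[0,0,0],[0,0,0],[0,0,0],[0,0,0]]}' 45 40
python3 - <<'E'
from h import *
a=eyes.get_image("wrist")[:,:,::-1];b=eyes.get_image("side")[180:340,230:430,::-1]
cv2.imwrite("pics/g1.png",np.hstack([cv2.resize(a,(400,250)),cv2.resize(b,(312,250))]))
E
```

```text
time_s: 3.65
position: [0.4944, 0.1843, 0.0487]
tool_rot: [[0.108, 0.977, 0.184], [-0.487, 0.213, -0.847], [-0.867, 0.002, 0.499]]
ft_force: [0.5, 0.1, 0.5]
grip_width: 0.0851
time_s: 4.48
position: [0.4941, 0.1858, 0.0489]
tool_rot: [[0.11, 0.976, 0.186], [-0.488, 0.216, -0.846], [-0.866, 0.003, 0.5]]
ft_force: [-0.4, 0.3, 7.2]
grip_width: 0.0539
```

View pics/g1.png

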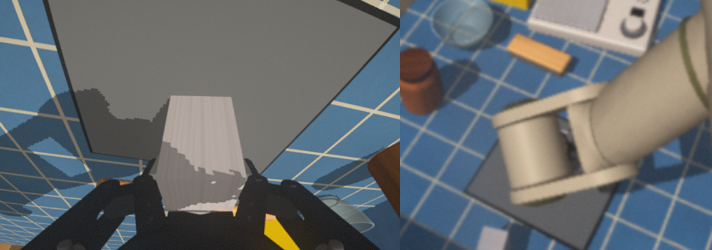

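The jaws closed flush at 53.9 mm and the cup is held square. Next I lift it and rotate it 90° to lie on its side, mouth to the left.

```bash
python3 -m pendant '{"travel":[[0,0,15],[0,0,20],[0,0,20],[0,0,20],[0,0,0],[0,0,0],[0,0,0],[0,0,0],[0,0,0],[0,0,0],[0,0,0],[0,0,0],[0,0,0],[0,0,0],[0,0,0],[0,0,0],[0,0,0],[0,0,0],[0,0,0],[0,0,0]],"delta_rot":[[0,0,0],[0,0,0],[0,0,0],[0,0,0],[0.1022,0.0226,0],[0.1022,0.0226,0],[0.1022,0.0226,0],[0.1022,0.0226,0],[0.1022,0.0226,0],[0.1022,0.0226,0],[0.1022,0.0226,0],[0.1022,0.0226,0],[0.1022,0.0226,0],[0.1022,0.0226,0],[0.1022,0.0226,0],[0.1022,0.0226,0],[0.1022,0.0226,0],[0.1022,0.0226,0],[0.1022,0.0226,0],[0,0,0]]}'
python3 - <<'E'
from h import *
s=env.observe();print(np.round(s["q"],1),np.round(s["tool_rot"],3).tolist(),s["grip_width"])
a=eyes.get_image("wrist")[:,:,::-1];b=eyes.get_image("scene")[80:240,270:470,::-1]
cv2.imwrite("pics/g2.png",np.hstack([cv2.resize(a,(400,250)),cv2.resize(b,(312,250))]))
E
```

```text
time_s: 6.25
position: [0.494, 0.1843, 0.1208]
tool_rot: [[-0.187, 0.977, 0.103], [0.848, 0.213, -0.486], [-0.497, -0.003, -0.868]]
ft_force: [-0.4, -0.4, -3.1]
grip_width: 0.054
[-16.1  37.8  92.5  49.7  89.7 -47.7] [[-0.187, 0.977, 0.103], [0.848, 0.213, -0.486], [-0.497, -0.003, -0.868]] 0.05396404336191517
```

View pics/g2.png

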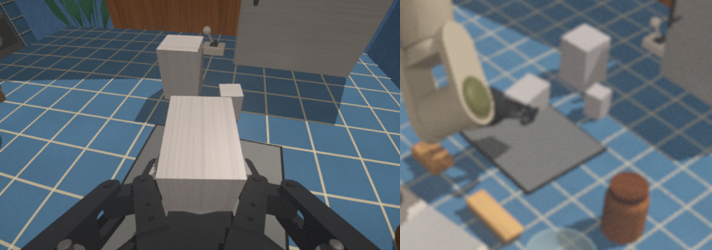

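The cup is held level, mouth left. I'm lowering it onto the mat; contact should come after about 99 mm.

```bash
python3 -m pendant '{"travel":[[0,0,-20],[0,0,-20],[0,0,-20],[0,0,-20],[0,0,-12],[0,0,0],[0,0,0]],"delta_rot":[[0,0,0],[0,0,0],[0,0,0],[0,0,0],[0,0,0],[0,0,0],[0,0,0]]}'
for i in 1 2 3; do python3 -m pendant '{"travel":[[0,0,-2],[0,0,0]],"delta_rot":[[0,0,0],[0,0,0]]}'|grep -E "pos|force"; done
```

```text
time_s: 6.93
position: [0.4939, 0.1858, 0.031]
tool_rot: [[-0.187, 0.976, 0.109], [0.845, 0.216, -0.49], [-0.502, 0.0, -0.865]]
ft_force: [0.7, 0.2, -1.5]
grip_width: 0.0539
position: [0.4941, 0.1855, 0.0291]
ft_force: [0.1, -0.4, -1.6]
position: [0.4939, 0.1854, 0.0266]
ft_force: [-0.8, -0.5, -1.8]
position: [0.4937, 0.1854, 0.0242]
ft_force: [-0.2, 0.9, -1.4]
```

```bash
for i in 1 2 3; do python3 -m pendant '{"travel":[[0,0,-1],[0,0,0]],"delta_rot":[[0,0,0],[0,0,0]]}'|grep -E "pos|force"; done
```

```text
position: [0.4938, 0.1854, 0.0234]
ft_force: [-0.2, -0.5, -0.6]
position: [0.4938, 0.1854, 0.0233]
ft_force: [-1.2, -4.2, 7.9]
position: [0.4938, 0.1854, 0.0227]
ft_force: [-2.8, -3.5, 11.4]
```

The cup touched the mat at about TCP z 23 mm. I'll release, back off and swing over for the second grasp.

```bash
python3 -m pendant '{"travel":[[0,0,0],[0,0,0],[0,0,0],[0,0,0],[0,0,0],[3,-12.5,7.5],[4,-18,10.5],[4,-18,10.5],[4,-18,10.5],[4,-18,10.5],[0,0,0]],"delta_rot":[[0,0,0],[0,0,0],[0,0,0],[0,0,0],[0,0,0],[0,0,0],[0,0,0],[0,0,0],[0,0,0],[0,0,0],[0,0,0]]}' 85
python3 -m pendant '{"travel":[[0,0,20],[0,0,20],[-2,9,5],[-2,9,5],[-2,9,5],[-2,9,5],[-2,10,5],[-2,10,5],[-2,10,5],[-2,10,5],[-2,10,5],[-2,10,5],[-2,10,5],[-2,10,5],[-2,10,5],[-2,9,5],[0,0,0],[0,0,0]],"delta_rot":[[0,0,0],[0,0,0],[-0.0973,-0.0215,0],[-0.0973,-0.0215,0],[-0.0973,-0.0215,0],[-0.0973,-0.0215,0],[-0.0973,-0.0215,0],[-0.0973,-0.0215,0],[-0.0973,-0.0215,0],[-0.0973,-0.0215,0],[-0.0973,-0.0215,0],[-0.0973,-0.0215,0],[-0.0973,-0.0215,0],[-0.0973,-0.0215,0],[-0.0973,-0.0215,0],[-0.0973,-0.0215,0],[0,0,0],[0,0,0]]}'
python3 - <<'E'
from h import *
import pickle
s=env.observe();print(np.round(s["q"],1),np.round(s["tool_rot"],3).tolist())
m=eyes.camera_model("wrist");im=eyes.get_image("wrist")[:,:,::-1];cv2.imwrite("pics/w2.png",im);pickle.dump(m,open("w2.pkl","wb"))
f=np.array([-.216,.976,0]);u=np.array([.976,.216,0]);c=np.array([498,166.2,0])
print(np.round(proj(m,[(c+a*f+b*u+[0,0,60])/1000 for a,b in((-17.5,-27),(-17.5,27),(62.5,27),(62.5,-27))]),1).tolist())
E
```

```text
time_s: 8.85
position: [0.5147, 0.0972, 0.0725]
tool_rot: [[-0.182, 0.977, 0.11], [0.845, 0.212, -0.491], [-0.504, 0.003, -0.864]]
ft_force: [0.5, -1.0, -0.5]
grip_width: 0.0847
time_s: 10.35
position: [0.4841, 0.237, 0.1804]
tool_rot: [[0.074, 0.976, 0.205], [-0.333, 0.218, -0.917], [-0.94, -0.001, 0.341]]
ft_force: [-0.5, -0.4, -0.7]
grip_width: 0.085
[ 22.8  26.6  78.  -19.9  79.8  14.5] [[0.074, 0.976, 0.205], [-0.333, 0.218, -0.917], [-0.94, -0.001, 0.341]]
[[293.2, 230.1], [343.3, 230.2], [347.6, 164.6], [288.3, 164.5]]
```

View pics/w2.png

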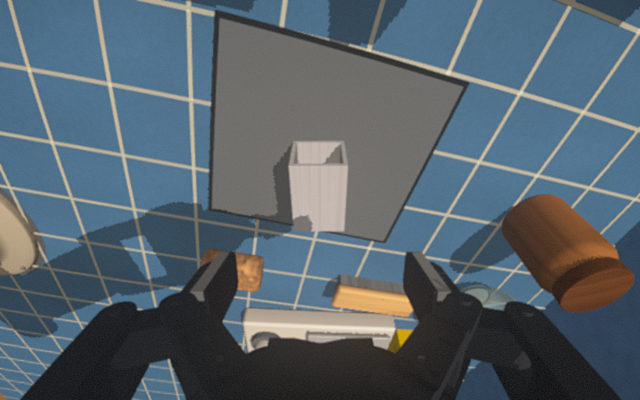

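The cup lies on its side exactly where predicted, with upper-face corners at about (290,165), (348,165), (345,231) and (293,230). Its open mouth is at the far end. I'm going in to grasp 20 mm from the mouth.

```bash
python3 -m pendant '{"travel":[[-6.5,22.5,0],[1.4,-6.4,-18],[1.4,-6.4,-18],[1.4,-6.4,-18],[1.4,-6.4,-18],[1.4,-6.4,-18],[1.4,-6.4,-18],[1.4,-6.4,-18],[1.4,-6.4,-18],[1.4,-6.4,-18],[0,0,0],[0,0,0]],"delta_rot":[[0,0,0],[0,0,0],[0,0,0],[0,0,0],[0,0,0],[0,0,0],[0,0,0],[0,0,0],[0,0,0],[0,0,0],[0,0,0],[0,0,0]]}'
python3 -m pendant '{"travel":[[0,0,0],[0,0,0],[0,0,0],[0,0,0],[0,0,0],[0,0,0],[0,0,0],[0,0,0],[0,0,0],[0,0,0]],"delta_rot":[[0,0,0],[0,0,0],[0,0,0],[0,0,0],[0,0,0],[0,0,0],[0,0,0],[0,0,0],[0,0,0],[0,0,0]]}' 45 40
```

```text
time_s: 11.4
position: [0.4909, 0.1996, 0.0187]
tool_rot: [[0.071, 0.977, 0.2], [-0.334, 0.213, -0.918], [-0.94, -0.001, 0.341]]
ft_force: [0.8, 0.7, -0.6]
grip_width: 0.0851
time_s: 12.23
position: [0.4913, 0.2012, 0.02]
tool_rot: [[0.076, 0.976, 0.202], [-0.333, 0.216, -0.918], [-0.94, 0.002, 0.342]]
ft_force: [-0.4, 0.2, 6.9]
grip_width: 0.0535
```

Gripped at 53.5 mm. Before carrying it, I'm refining the scale pose by fitting the pan corners in both fixed views.

Run:
```python
from h import *
from scipy.optimize import least_squares
S=eyes.camera_model("scene");D=eyes.camera_model("side")
C=np.array([[70,-85],[-70,-85],[-70,85],[70,85]])
su=np.array([(331,156.5),(368.4,165.7),(357.5,199.6),(317.3,190.4)])
sc={1:(244.3,246.2),2:(286.9,211.7),3:(325.7,238.8)}
def pts(p):
    c,s=np.cos(p[2]),np.sin(p[2]);return np.c_[C@np.array([[c,s],[-s,c]])+p[:2],np.full(4,45)]/1000
def r(p):
    P=pts(p);return np.r_[(proj(D,P)-su).ravel(),(proj(S,P)[[1,2,3]]-[sc[i] for i in(1,2,3)]).ravel()]
o=least_squares(r,[611,-164,.15]);p=o.x
print(p[:2],np.degrees(p[2]),np.round(o.fun,1))
c,s=np.cos(p[2]),np.sin(p[2])
for n,l,z in(("btn",(-140,50),58),("key",(-140,-50),50)):
    q=p[:2]+[c*l[0]-s*l[1],s*l[0]+c*l[1]];P=[np.r_[q,z]/1000];print(n,q,"scene",proj(S,P),"side",proj(D,P))
```

```text
[ 619.016835   -168.52067476] 8.853101185021288 [-1.3 -1.7 -0.6 -2.6 -1.8 -0.7 -2.7 -1.2 -0.2 -2.5  0.6 -1.  -3.7 -4. ]
btn [ 472.98968847 -140.66259736] scene [[262.54330272 202.67251537]] side [[379.55791915 193.30923017]]
key [ 488.37985358 -239.47121448] scene [[237.30471935 223.02507336]] side [[385.51197906 173.4306897 ]]
```

```bash
python3 -m pendant '{"travel":[[0,0,15],[0,0,25],[0,0,25],[0,0,25],[0,0,0],[0,0,0],[0,0,0],[0,0,0],[0,0,0],[0,0,0],[0,0,0],[0,0,0],[0,0,0],[0,0,0],[0,0,0],[0,0,0],[0,0,0],[0,0,0],[0,0,0],[0,0,0]],"delta_rot":[[0,0,0],[0,0,0],[0,0,0],[0,0,0],[0.1022,0.0226,0],[0.1022,0.0226,0],[0.1022,0.0226,0],[0.1022,0.0226,0],[0.1022,0.0226,0],[0.1022,0.0226,0],[0.1022,0.0226,0],[0.1022,0.0226,0],[0.1022,0.0226,0],[0.1022,0.0226,0],[0.1022,0.0226,0],[0.1022,0.0226,0],[0.1022,0.0226,0],[0.1022,0.0226,0],[0.1022,0.0226,0],[0,0,0]]}'
python3 -c "
from h import *;s=env.observe();print(np.round(s['q'],1))"
```

```text
time_s: 13.9
position: [0.4909, 0.1999, 0.1069]
tool_rot: [[-0.203, 0.977, 0.068], [0.919, 0.214, -0.331], [-0.338, -0.004, -0.941]]
ft_force: [-0.6, -0.8, -1.4]
grip_width: 0.0535
[-16.3  43.3  93.8  55.7  93.5 -53. ]
```

The fit leaves residuals of about 2 px, so I'll check an overlay of the fitted outline before placing.

Run:
```python
from h import *
S=eyes.camera_model("scene");D=eyes.camera_model("side")
a=cv2.imread("pics/scene0.png");b=cv2.imread("pics/side0.png")
def pts(p,L,z):
    c,s=np.cos(p[2]),np.sin(p[2]);L=np.array(L,float);return np.c_[L@np.array([[c,s],[-s,c]])+p[:2],np.full(len(L),z)]/1000
t=np.linspace(0,2*np.pi,30)[:-1]
shapes=[([[70,-85],[-70,-85],[-70,85],[70,85]],45),(np.c_[-140+18*np.cos(t),50+18*np.sin(t)],58),([[-180,-95],[80,-95],[80,95],[-180,95]],34),(np.c_[-140+26*np.cos(t),50+26*np.sin(t)],46)]
out=[]
for im,m,x,y in((a,S,212,180),(b,D,305,142)):
    w,h=(120,108);k=4 if False else 3.33
    k=6.5; w,h=123,90
    big=cv2.warpAffine(im,np.array([[k,0,k*(.5-x)-.5],[0,k,k*(.5-y)-.5]]),(799,299*2-1),flags=cv2.INTER_CUBIC)[:585]
    for p,col in(((612,-164.5,.15),(0,0,255)),((619,-168.5,.155),(0,255,0))):
        for L,z in shapes:
            q=proj(m,pts(p,L,z));q=(q-[x,y]+.5)*k-.5
            cv2.polylines(big,[np.round(q).astype(int)],True,col,1)
    out.append(big)
o=np.hstack([cv2.resize(i,(400,293),interpolation=cv2.INTER_AREA) for i in out])
cv2.imwrite("pics/ovs.png",out[0]);cv2.imwrite("pics/ovd.png",out[1])
```

```text
(no output)
```

View pics/ovs.png

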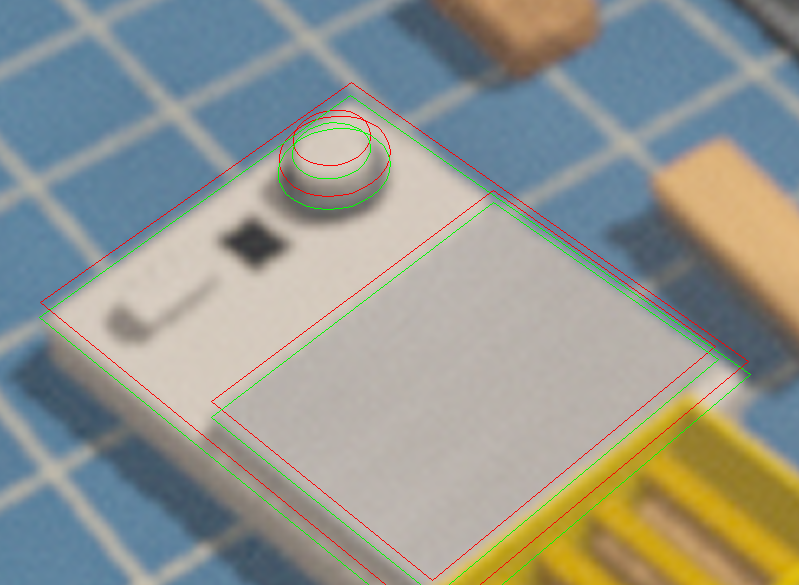

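View pics/ovd.png

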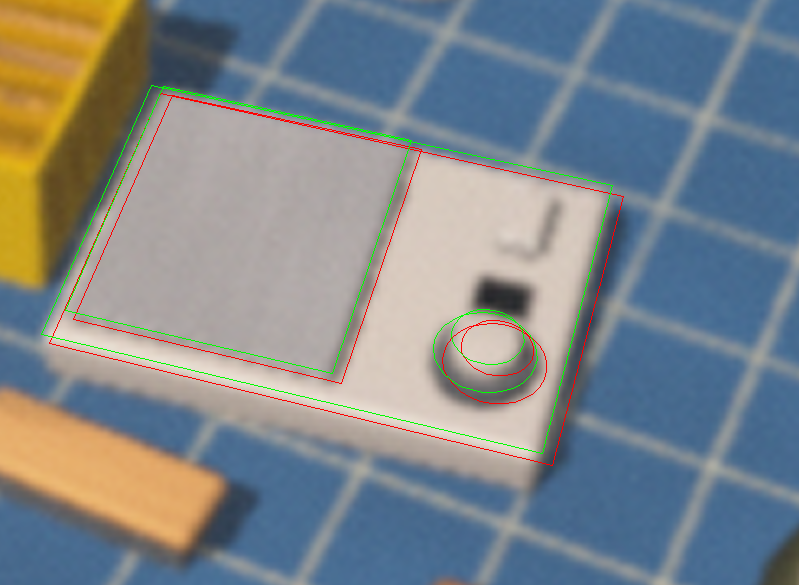

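Green (619,-168.5) agrees best; the image sits about 2 px lower in both opposed views, which cancels out in x and y. I'm taking the pan centre as (617.5,-168) and the button as about (472,-140). Now carrying the cup over.

```bash
python3 -m pendant '{"travel":[[0,0,30],[0,0,30],[0,0,30],[8.9,-25.4,0],[8.9,-25.4,0],[8.9,-25.4,0],[8.9,-25.4,0],[8.9,-25.4,0],[8.9,-25.4,0],[8.9,-25.4,0],[8.9,-25.4,0],[8.9,-25.4,0],[8.9,-25.4,0],[8.9,-25.4,0],[8.9,-25.4,0],[8.9,-25.4,0],[8.9,-25.4,0],[0,0,0],[0,0,0],[0,0,0]],"delta_rot":[[0,0,0],[0,0,0],[0,0,0],[0,0,-0.0043],[0,0,-0.0043],[0,0,-0.0043],[0,0,-0.0043],[0,0,-0.0043],[0,0,-0.0043],[0,0,-0.0043],[0,0,-0.0043],[0,0,-0.0043],[0,0,-0.0043],[0,0,-0.0043],[0,0,-0.0043],[0,0,-0.0043],[0,0,-0.0043],[0,0,0],[0,0,0],[0,0,0]]}'
python3 - <<'E'
from h import *
s=env.observe();p=np.array(s["position"])*1000;print(np.round(s["q"],1),"to go",np.array([615.5,-155.2,98])-p)
E
```

```text
time_s: 15.57
position: [0.6155, -0.1538, 0.1993]
tool_rot: [[-0.148, 0.988, 0.053], [0.927, 0.157, -0.34], [-0.344, -0.001, -0.939]]
ft_force: [-0.4, -1.0, -1.6]
grip_width: 0.0535
[-39.9  52.8  48.   52.7 129.1 -33.6] to go [-3.09165302e-02 -1.42885082e+00 -1.01306428e+02]
```

```bash
python3 -m pendant '{"travel":[[0,-1,-20],[0,0,-20],[0,0,-20],[0,0,-20],[0,0,-13],[0,0,0],[0,0,0]],"delta_rot":[[0,0,0],[0,0,0],[0,0,0],[0,0,0],[0,0,0],[0,0,0],[0,0,0]]}'
for i in 1 2 3 4; do python3 -m pendant '{"travel":[[0,0,-1.5],[0,0,0]],"delta_rot":[[0,0,0],[0,0,0]]}'|grep -E "pos|force"; done
```

```text
time_s: 16.15
position: [0.6155, -0.1551, 0.1063]
tool_rot: [[-0.148, 0.988, 0.053], [0.928, 0.157, -0.338], [-0.342, -0.001, -0.94]]
ft_force: [-0.0, -0.1, -1.1]
grip_width: 0.0534
position: [0.6157, -0.1557, 0.1054]
ft_force: [-0.3, 0.4, -2.3]
position: [0.6155, -0.1558, 0.1032]
ft_force: [0.0, 0.1, -2.6]
position: [0.6154, -0.1558, 0.1012]
ft_force: [-0.2, -0.4, -1.9]
position: [0.6154, -0.1558, 0.0996]
ft_force: [-0.3, 0.1, -1.5]
```

```bash
for i in 1 2 3; do python3 -m pendant '{"travel":[[0,0,-0.7],[0,0,0]],"delta_rot":[[0,0,0],[0,0,0]]}'|grep -E "pos|force"; done
```

```text
position: [0.6154, -0.1558, 0.099]
ft_force: [0.4, 0.5, -2.1]
position: [0.6154, -0.1559, 0.0989]
ft_force: [-1.1, -0.7, 2.7]
position: [0.6154, -0.1559, 0.0989]
ft_force: [-1.1, -0.9, 6.1]
```

Contact came at z 98.9 as predicted. I'm releasing and backing off.

```bash
python3 -m pendant '{"travel":[[0,0,0],[0,0,0],[0,0,0],[0,0,0],[0,0,0],[0,0,0],[1.5,-9,3.5],[3,-18.5,6.8],[3,-18.5,6.8],[3,-18.5,6.8],[3,-18.5,6.8],[3,-18.5,6.8],[0,0,30],[0,0,30],[0,0,0]],"delta_rot":[[0,0,0],[0,0,0],[0,0,0],[0,0,0],[0,0,0],[0,0,0],[0,0,0],[0,0,0],[0,0,0],[0,0,0],[0,0,0],[0,0,0],[0,0,0],[0,0,0],[0,0,0]]}' 85
python3 - <<'E'
from h import *
import pickle
m=eyes.camera_model("wrist");im=eyes.get_image("wrist")[:,:,::-1];pickle.dump(m,open("w3.pkl","wb"));cv2.imwrite("pics/w3.png",im)
sc=eyes.get_image("scene")[:,:,::-1];cv2.imwrite("pics/s3.png",sc)
cv2.imwrite("pics/c3.png",np.vstack([im[100:400],cv2.resize(sc[150:300,190:380],None,fx=2,fy=2)[:, :380].copy() if 0 else cv2.copyMakeBorder(cv2.resize(sc[170:290,190:390],None,fx=2.5,fy=2.5),0,0,0,140,0)]))
print(np.round(env.observe()["q"],1))
E
```

```text
time_s: 18.57
position: [0.6323, -0.258, 0.2007]
tool_rot: [[-0.145, 0.988, 0.06], [0.926, 0.157, -0.344], [-0.349, 0.006, -0.937]]
ft_force: [0.4, 0.3, 1.1]
grip_width: 0.0848
[-44.6  61.8  27.6  58.9 139.4 -24.3]
```

View pics/c3.png

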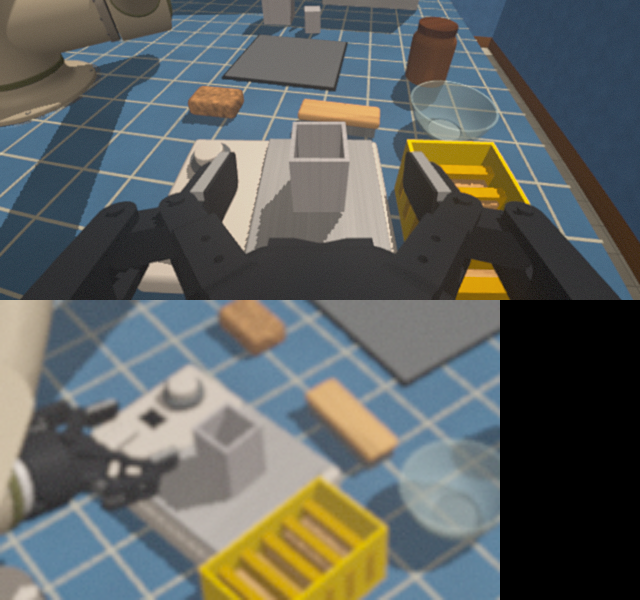

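The wrist view shows the cup standing mouth up, centred on the pan, with its base at about (320,312) in the full image. The soap, brush and other things have not moved. Next I bring the tool to vertical, shut, over the button.

```bash
python3 -m pendant '{"travel":[[0,0,15],[0,0,15],[0,0,15],[-12.3,9.1,-1],[-12.3,9.1,-1],[-12.3,9.1,-1],[-12.3,9.1,-1],[-12.3,9.1,-1],[-12.3,9.1,-1],[-12.3,9.1,-1],[-12.3,9.1,-1],[-12.3,9.1,-1],[-12.3,9.1,-1],[-12.3,9.1,-1],[-12.3,9.1,-1],[-12.3,9.1,-1],[0,0,0],[0,0,0]],"delta_rot":[[0,0,0],[0,0,0],[0,0,0],[-0.0929,-0.0147,0],[-0.0929,-0.0147,0],[-0.0929,-0.0147,0],[-0.0929,-0.0147,0],[-0.0929,-0.0147,0],[-0.0929,-0.0147,0],[-0.0929,-0.0147,0],[-0.0929,-0.0147,0],[-0.0929,-0.0147,0],[-0.0929,-0.0147,0],[-0.0929,-0.0147,0],[-0.0929,-0.0147,0],[-0.0929,-0.0147,0],[0,0,0],[0,0,0]]}' 0
python3 - <<'E'
from h import *
import pickle
m=eyes.camera_model("wrist");im=eyes.get_image("wrist")[:,:,::-1];pickle.dump(m,open("w4.pkl","wb"));cv2.imwrite("pics/w4.png",im)
print(proj(m,[[.472,-.140,.058],[.6175,-.168,.125],[.6175,-.168,.045]]))
E
```

```text
time_s: 20.17
position: [0.4713, -0.1376, 0.2269]
tool_rot: [[-0.002, 0.987, 0.158], [-0.001, 0.158, -0.987], [-1.0, -0.002, 0.0]]
ft_force: [-0.0, 0.1, -0.4]
grip_width: -0.0001
[[320.45205323 187.94557373]
 [465.7542508  256.1516841 ]
 [434.5048632  225.92865537]]
```

View pics/w4.png

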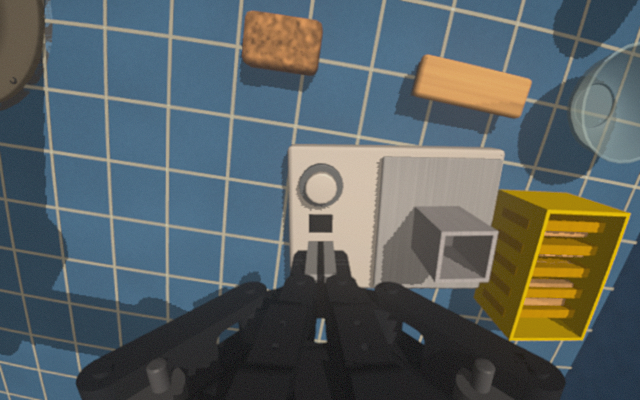

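The wrist view shows the button top at (321,186), within 2 px of the prediction, and the cup rim centre at (468,256), also as predicted. A quick numeric check follows.

Run:
```python
from h import *
import pickle;m=pickle.load(open("w4.pkl","rb"))
print("btn",back(m,[(321,186)],.058)*1000,"cup",back(m,[(468.5,256)],.125)*1000)
c,s=np.cos(.155),np.sin(.155)
P=[[.6175+(c*a-s*b)/1000,-.168+(s*a+c*b)/1000,.045] for a,b in((-70,85),(70,85),(-70,-85),(-70,0))]
print(np.round(proj(m,P)),np.round(back(m,[(384,156),(377,284)],.045)*1000))
```

```text
btn [[ 472.25204243 -137.6980974    58.        ]] cup [[ 620.11752475 -167.4430689   125.        ]]
[[382. 155.]
 [503. 157.]
 [373. 287.]
 [377. 226.]] [[ 538.  -95.   45.]
 [ 565. -258.   45.]]
```

```bash
python3 -m pendant '{"travel":[[0.7,-0.7,-25],[0,0,-30],[0,0,-30],[0,0,-30],[0,0,-30],[0,0,-17],[0,0,0],[0,0,0]],"delta_rot":[[0,0,0],[0,0,0],[0,0,0],[0,0,0],[0,0,0],[0,0,0],[0,0,0],[0,0,0]]}'
for i in 1 2 3 4 5 6; do python3 -m pendant '{"travel":[[0,0,-2],[0,0,0]],"delta_rot":[[0,0,0],[0,0,0]]}'|grep -E "pos|force"; done
```

```text
time_s: 20.88
position: [0.4728, -0.1404, 0.0644]
tool_rot: [[-0.002, 0.988, 0.155], [0.0, 0.155, -0.988], [-1.0, -0.002, -0.001]]
ft_force: [0.1, 0.2, -0.0]
grip_width: 0.0001
position: [0.4734, -0.1403, 0.064]
ft_force: [0.4, -0.3, 0.3]
position: [0.473, -0.1398, 0.0617]
ft_force: [0.1, 0.3, 0.3]
position: [0.4727, -0.1396, 0.0593]
ft_force: [0.1, 0.8, -0.7]
position: [0.4729, -0.1397, 0.0572]
ft_force: [-0.7, 0.3, 1.8]
position: [0.4729, -0.1397, 0.0551]
ft_force: [0.6, -0.6, 3.2]
position: [0.4729, -0.1397, 0.0531]
ft_force: [0.4, -0.1, 3.7]
```

```bash
for i in 1 2 3 4; do python3 -m pendant '{"travel":[[0,0,-1.3],[0,0,0]],"delta_rot":[[0,0,0],[0,0,0]]}'|grep -E "pos|force"; done
```

```text
position: [0.4729, -0.1397, 0.0519]
ft_force: [0.9, 0.4, 4.3]
position: [0.4729, -0.1397, 0.0506]
ft_force: [0.6, -0.4, 3.5]
position: [0.4729, -0.1397, 0.05]
ft_force: [-1.3, 0.5, 10.9]
position: [0.473, -0.1398, 0.0497]
ft_force: [-5.0, 2.1, 24.4]
```

The button is fully down: hard stop at z 50 mm, with the force jumping to 24 N. I'm lifting clear and checking.

```bash
python3 -m pendant '{"travel":[[0,0,2],[0,0,5],[0,0,15],[0,0,30],[0,0,40],[0,0,40],[0,0,40],[0,0,0],[0,0,0],[0,0,0],[0,0,0],[0,0,0],[0,0,0]],"delta_rot":[[0,0,0],[0,0,0],[0,0,0],[0,0,0],[0,0,0],[0,0,0],[0,0,0],[0,0,0],[0,0,0],[0,0,0],[0,0,0],[0,0,0],[0,0,0]]}'
python3 - <<'E'
from h import *
im=eyes.get_image("wrist")[:,:,::-1];a=cv2.imread("pics/w4.png")
cv2.imwrite("pics/end.png",np.vstack([cv2.resize(im[120:320,260:540],None,fx=1.5,fy=1.5),cv2.resize(a[120:320,260:540],None,fx=1.5,fy=1.5)]))
E
```

```text
time_s: 23.63
position: [0.4724, -0.1395, 0.2189]
tool_rot: [[-0.002, 0.988, 0.156], [-0.0, 0.156, -0.988], [-1.0, -0.002, -0.0]]
ft_force: [0.3, -0.4, -0.6]
grip_width: -0.0002
```

View pics/end.png

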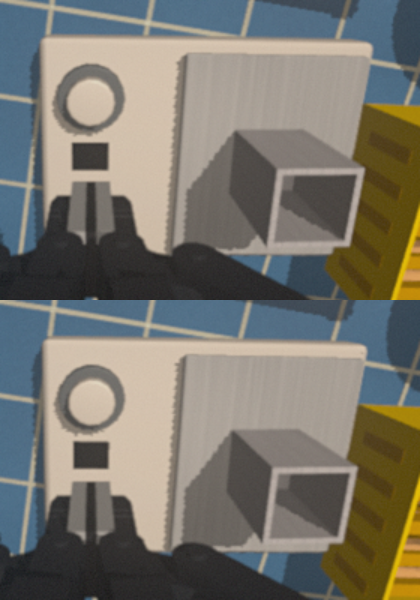

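The after view (top) matches the before view (bottom). The button is back up at about (320,187) in the full image, and the cup stands unchanged. I'm handing in.

```bash
python3 -c "
from rig import close_job
print(close_job())"
```

```text
the job is handed in; nothing more can be done
None
```

The cup is standing mouth up in the middle of the scale's pan, and the round button has been pressed once and sprang back. The job was handed in at about 24 s of the 64 s allowed.

- **Turning the cup:** the gripper body is too thick to turn it over in one grasp. I laid the cup on its side on the mat, regrasped it near the mouth, and set it upright on the pan. It was lowered to contact and never dropped.
- **Zeroing:** with the cup already standing, I pressed the button to its hard stop (tool at z 50 mm, 24 N at the end of the press). I then lifted clear. I did not go near the bar-shaped key.
- **Last checks:** the wrist camera puts the cup's rim centre at (620, -167) mm, against my pan-centre estimate of (617.5, -168). The before and after pictures show the button up and the cup unmoved. The soap, brush and basket looked untouched.
- **Disagreements:** the first button positions from the two fixed cameras differed by about 2 cm. The outline fit of the scale left about 2 px of error. The close wrist view settled both, matching the final estimate to about 2 px.

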